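# Pack the stripped ultrasound console controls into their foam cradles

## Robot

A 7-joint arm with a two-finger parallel gripper is mounted at the origin on the work surface. World frame = base frame: x ahead of the robot, y to its left, z up, the work surface at z = 0. Lengths are in m, angles in rad, forces in N, time in s.
With the tool pointing down it reaches from about 0.35 to 0.9 m from the base axis. Payload 8.1 kg.
Tool frame: the origin (TCP) lies on the centre line of the jaws, within the pads' length; the fingertips stand 19 mm ahead of it and the grasp point (between the pads) is the TCP; z points along the fingers, y is the direction in which the jaws open and shut (so a half turn about z gives the same grasp; the last joint's range is limited). The gripper opens to 85 mm and grips with 20 to 120 N. Pads are 22 mm wide; open, the fingers measure 114 mm over their backs; the gripper's body (76 mm by 85 mm) begins 54 mm behind the grasp point. The pads swing forward as they close: fully open they stand 13 mm farther back than shut.
Start: joints at [1.016, 0.434, 0.025, 1.573, -0.012, 1.134, -0.075], TCP at [0.273, -0.562, 0.25] pointing down, gripper open.
Joint ranges: [-2.62, 2.62], [-0.44, 2.09], [-1.27, 1.32], [0.08, 2.57], [-1.32, 4.46], [0.12, 2], [-2.74, 2.74]. Speed limits (rad/s): [2.22, 2.22, 3.01, 3.01, 3.14, 3.14, 3.14].

## Interface

Orientations are given as a unit quaternion [w, x, y, z].
In Python, from bench import * gives the robot as it stands.
- The arm moves only by the shell command python3 -m pendant 'ROWS' [FORCE]. ROWS is JSON, a list of rows, each a list of 7 numbers: the shift along the tool's x, y, z in m, then the turn, a rotation vector about the tool's x, y, z in degrees, then the opening, from -1 (shut) to 1 (fully open). A call has 1 to 10 rows; each row shifts and turns the commanded pose from where the row before left it, along the tool's axes as they then stand; what a row does not reach is not made up. A row lasts 1/8 s, in which the tool goes at most 62.5 mm and 10.7 degrees, less where a joint would pass 70% of its speed; a pose out of reach is approached as far as the arm can. A call with a gripper value outside its range is refused whole. The fingers move at their own pace and stop on an object; FORCE is the grip in N (left out, the last holds). Time passes only in rows, so rows that do not move let the fingers close. It gives the time, the measured TCP pose, the force and the opening at its end, in the units of the state.
- get_obs(): the state, without advancing time (a new reading comes with each control period).
- grab_frame(name): name is "scene" or "top" or "wrist"; returns the picture (400x640x3 uint8, red, green, blue); there is no depth.
- get_calibration(name): a dict with "mtx" (3x3 intrinsics, pixels), "R" (3x3) and "t" (3): a world point X has camera coordinates R X + t. Camera axes: x right, y down, z forward; pixel columns grow to the right and rows downward; lengths in m; the calibration is good to about 2 mm. A picture is of the moment at which its call begins: read the wrist's pose just before it. get_calibration takes no time and is no camera call; for the wrist camera it gives the pose at the moment of the call.
- hand_in(): hands the job in, once; it reports no verdict.
The state is a dict: "time_s": time; "joints": joint angles; "qd": joint speeds; "tau": joint torques, N m; "position": TCP position; "ee_rot": TCP orientation; "force": force on the tool from outside, world axes, zero at the start; "torque": the same for the moment, N m; "grip_width": finger opening in m.
Only numpy, scipy, OpenCV 4.12 (cv2) and the standard library are available. Lean on these libraries where they do the work, as an engineer would, in place of code of your own. Each camera call takes 0.05 s, during which the arm holds its last target.

## Task

Put each of the four controls taken out of the ultrasound console into the foam cradle whose recess has its outline: the trackball in the large circle, the rotary knob in the small circle, the slider bank in the long rectangle and the key block in the square. Each must sit upright and flat on the recess floor, inside the rim; set them down rather than drop them, and leave the pot of screws and the brown jar where they stand.

Things in the scene. Friction and masses are not known exactly. Their poses are not given: they have to be found in the camera images.
- trackball_c (a point): Loose trackball module standing upright: black round housing, 60 mm diameter and 42 mm tall, with a white ball bulging out of its top (top of the ball at 56 mm). About 0.16 kg. Point: on its axis, half-way up (28 mm above its underside); z up.
- knob_c (a point): Loose rotary control standing upright: dark metal foot 40 mm diameter and 12 mm tall, above it a black round knob 35 mm diameter with a small white pointer mark; 56 mm tall in all. About 0.08 kg. Point: on its axis, half-way up (28 mm above its underside); z up.
- fader_c (a point): Loose slide-control bank standing upright: long grey block 84 mm (its x) by 28 mm (its y), 48 mm tall, with five small black slider caps on top (56 mm tall in all). About 0.12 kg. Point: at its centre, 28 mm above its underside; z up.
- keys_c (a point): Loose key block standing upright: square grey block 46 x 46 mm (sides along its x and y), 50 mm tall, with four square black keys on top (56 mm tall in all). About 0.11 kg. Point: at its centre, 28 mm above its underside; z up.
- cradle_big_round_seat (a point): Fixed black foam cradle lying on the table, 86 x 86 mm, 8 mm thick, with a pale-floored recess 5 mm deep: a large circle of 72 mm diameter, for the trackball (6 mm of play all round). The recess floor is 3 mm above the table. Point: centre of the recess floor; z up.
- cradle_small_round_seat (a point): Fixed black foam cradle lying on the table, 66 x 66 mm, 8 mm thick, with a pale-floored recess 5 mm deep: a small circle of 52 mm diameter, for the rotary control (6 mm of play all round). The recess floor is 3 mm above the table. Point: centre of the recess floor; z up.
- cradle_long_seat (a point): Fixed black foam cradle lying on the table, 108 x 52 mm, 8 mm thick, with a pale-floored recess 5 mm deep: a long rectangle of 96 mm (its x) by 40 mm (its y), for the slide-control bank (6 mm of play all round; either way round fits). The recess floor is 3 mm above the table. Point: centre of the recess floor; z up.
- cradle_square_seat (a point): Fixed black foam cradle lying on the table, 70 x 70 mm, 8 mm thick, with a pale-floored recess 5 mm deep: a square of 58 x 58 mm (sides along its x and y), for the key block (6 mm of play all round; any quarter turn fits). The recess floor is 3 mm above the table. Point: centre of the recess floor; z up.
- screw_pot_c (a point): Bystander, loose: small open steel pot of screws, 36 mm diameter, 22 mm tall. Point: its centre, 11 mm up. To be left alone.
- jar_c (a point): Bystander, loose: small brown glass jar with a white cap, 32 mm diameter, 48 mm tall. Point: its centre, 24 mm up. To be left alone.
Mind the look-alikes: they are no part of the job. Leave any purple or red look-alike of the part that bears keys_c alone. Leave any red look-alike of the part that bears cradle_small_round_seat alone.

How it is judged:
By the outcome, as a careful person would: the job done as asked, in the order asked, and still so for the second after the job is handed in, with the robot touching nothing.
It also fails if it takes over 109 s, if anything falls off the work surface, if the arm or the gripper's body presses on something with over 40 N, if the wrist force passes 120 N, or if a joint passes its speed limit or range.

## Working session

There is one attempt and no reset: what is moved stays moved. The work goes in short steps, Python scripts to look and compute and a shell command to move; the robot and the scene stay as the last step left them, time stands still between calls to the robot, and variables do not carry over. Pictures are saved under pics/ and viewed, and the job is handed in when it is done.

```bash
mkdir -p pics; python3 - <<'E'
from bench import *
import cv2
o=get_obs();print({k:o[k] for k in("time_s","position","ee_rot","force","grip_width")})
for n in("scene","top","wrist"):
    c=get_calibration(n);print(n,c)
    cv2.imwrite(f"pics/{n}0.png",cv2.cvtColor(grab_frame(n),cv2.COLOR_RGB2BGR))
E
```

```text
{'time_s': 0.0, 'position': array([ 0.27263046, -0.56186098,  0.24949696]), 'ee_rot': array([-7.77805572e-04,  9.74591297e-01,  2.23989145e-01, -2.49569182e-04]), 'force': array([-0.23740281, -1.27644203, -0.59571738]), 'grip_width': 0.08537022972953452}
scene {'mtx': array([[479.81113436,   0.        , 327.35801058],
       [  0.        , 479.81113436, 201.14557552],
       [  0.        ,   0.        ,   1.        ]]), 'R': array([[-0.34739347,  0.93753741,  0.01847632],
       [ 0.54720796,  0.21868347, -0.80792388],
       [-0.76149933, -0.27055709, -0.58899714]]), 't': array([ 0.17856215, -0.2336023 ,  1.55259957])}
top {'mtx': array([[470.49186683,   0.        , 323.52026687],
       [  0.        , 470.49186683, 202.7035537 ],
       [  0.        ,   0.        ,   1.        ]]), 'R': array([[ 7.22382297e-04, -9.99970470e-01,  7.65097598e-03],
       [-9.98250300e-01, -1.17346498e-03, -5.91182077e-02],
       [ 5.91254401e-02, -7.59488312e-03, -9.98221669e-01]]), 't': array([5.62685816e-04, 5.02928648e-01, 1.38940724e+00])}
wrist {'mtx': array([[331.66794417,   0.        , 321.47483764],
       [  0.        , 331.66794417, 194.0972485 ],
       [  0.        ,   0.        ,   1.        ]]), 'R': array([[ 0.43717844, -0.89937286, -0.00186013],
       [-0.86831448, -0.42261824,  0.25966089],
       [-0.23431808, -0.11190296, -0.96569807]]), 't': array([-0.62351718, -0.03393989,  0.37760875])}
```

View pics/top0.png

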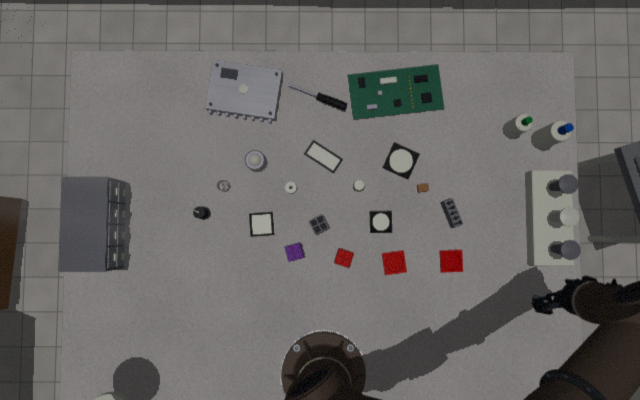

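View pics/scene0.png

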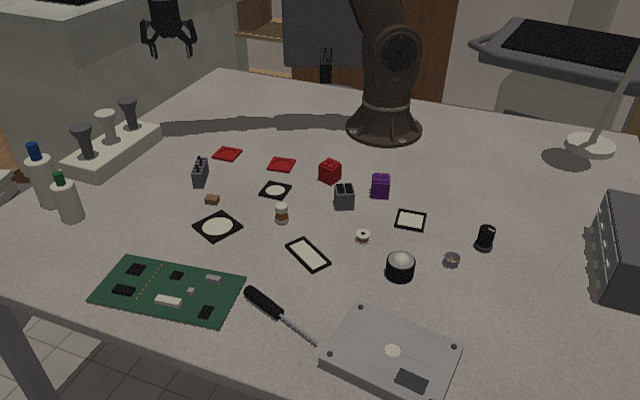

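```bash
python3 - <<'E'
import cv2
i=cv2.imread("pics/top0.png")
cv2.imwrite("pics/topcrop.png",cv2.resize(i[70:330,130:530],None,fx=2,fy=2,interpolation=cv2.INTER_CUBIC))
E
```

```text
(no output)
```

View pics/topcrop.png

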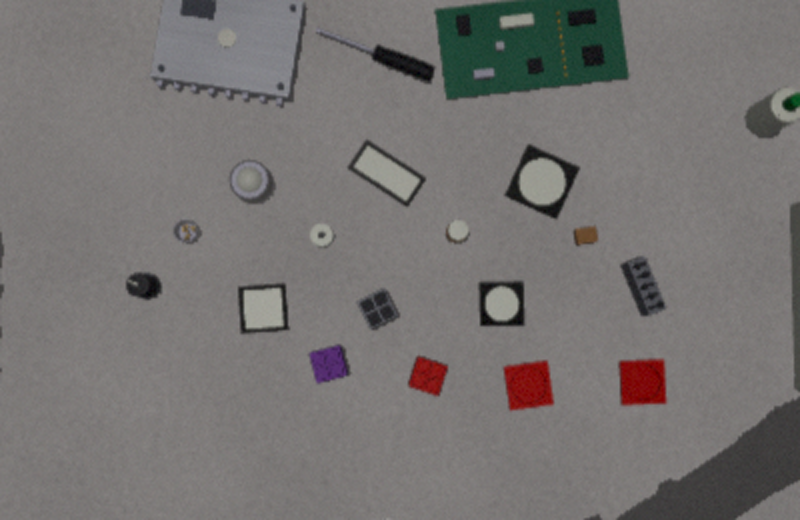

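The top view shows these parts (px):
- Trackball (255,160), knob (201,212), slider bank (452,213) and grey key block (319,224).
- Cradles: large circle (401,160), small circle (381,222), long (323,156) and square (261,224).

These could be mistaken for them:
- Keys: purple block (294,252) and red block (344,258).
- Cradles: red plates (394,262) and (451,261).
- Small round things: pot (223,186), jar (359,186) and white spool (290,187).

I choose the grey key block and the black cradles.

```bash
cat > h.py <<'E'
import numpy as np, cv2
from scipy.spatial.transform import Rotation as Ro
def ray(c,uv,z):
    K,R,t=map(np.array,(c["mtx"],c["R"],c["t"]))
    uv=np.atleast_2d(np.array(uv,float))
    d=(np.linalg.inv(K)@np.c_[uv,np.ones(len(uv))].T).T@R
    o=-R.T@t
    return o+d*((z-o[2])/d[:,2])[:,None]
def proj(c,X):
    p=(np.array(c["R"])@np.atleast_2d(X).T).T+c["t"]
    p=p@np.array(c["mtx"]).T
    return p[:,:2]/p[:,2:]
E
python3 - <<'E'
from h import *; from bench import get_calibration
c=get_calibration("top"); im=cv2.imread("pics/top0.png")
g=cv2.cvtColor(im,cv2.COLOR_BGR2GRAY).astype(int)
# pale floors z=.003
big=cv2.resize(im,None,fx=4,fy=4,interpolation=cv2.INTER_CUBIC)
gb=cv2.cvtColor(big,cv2.COLOR_BGR2GRAY)
print("bg",np.median(g[60:300,150:500]))
for n,(u,v) in dict(big=(401,160),small=(381,222),long=(323,156),sq=(261,224)).items():
    r=26; s=gb[(v-r)*4:(v+r)*4,(u-r)*4:(u+r)*4]
    for kind,m,z in(("floor",s>165,.003),("outer",s<75,.008)):
        m=m.astype(np.uint8)
        k,l,st,ce=cv2.connectedComponentsWithStats(m)
        i=1+np.argmax(st[1:,4]); cs,_=cv2.findContours((l==i).astype(np.uint8),cv2.RETR_EXTERNAL,cv2.CHAIN_APPROX_NONE)
        p=max(cs,key=cv2.contourArea)[:,0]
        px=(p+.5)/4-.5+[u-r,v-r]
        w=ray(c,px,z)[:,:2].astype(np.float32)
        rc=cv2.minAreaRect(w*1000); print(n,kind,np.round(rc[0],1),np.round(rc[1],1),round(rc[2],1))
for n,(u,v,z) in dict(tb=(255,160,.042),knob=(201,212,.056),fader=(452,213,.05),keys=(319,224,.053),jar=(359,186,.048),pot=(223,186,.022),spool=(290,187,.02)).items():
    print(n,np.round(ray(c,(u,v),z)*1000))
E
```

```text
bg 123.0Traceback (most recent call last):
  File "<stdin>", line 13, in <module>
    return _wrapfunc(a, 'argmax', axis=axis, out=out, **kwds)
    return bound(*args, **kwds)
ValueError: attempt to get argmax of an empty sequence
```

```bash
cat > m.py <<'E'
from h import *; from bench import get_calibration
c=get_calibration("top"); im=cv2.imread("pics/top0.png")
big=cv2.resize(im,None,fx=4,fy=4,interpolation=cv2.INTER_CUBIC)
gb=cv2.cvtColor(big,cv2.COLOR_BGR2GRAY)
for n,(u,v) in dict(big=(401,160),small=(381,222),long=(323,156),sq=(261,224)).items():
    r=26; s=gb[(v-r)*4:(v+r)*4,(u-r)*4:(u+r)*4]
    print(n,s.max(),s.min())
    for kind,m,z in(("floor",s>(s.max()+20)/2+25,.003),("outer",s<72,.008)):
        m=m.astype(np.uint8)
        k,l,st,ce=cv2.connectedComponentsWithStats(m)
        i=l[r*4,r*4] if kind=="floor" else 1+np.argmax(st[1:,4]); cs,_=cv2.findContours((l==i).astype(np.uint8),cv2.RETR_EXTERNAL,cv2.CHAIN_APPROX_NONE)
        p=max(cs,key=cv2.contourArea)[:,0]
        px=(p+.5)/4-.5+[u-r,v-r]
        w=ray(c,px,z)[:,:2].astype(np.float32)
        rc=cv2.minAreaRect(w*1000); print(n,kind,np.round(rc[0],1),np.round(rc[1],1),round(rc[2],1))
for n,(u,v,z) in dict(tb=(255,160,.042),knob=(201,212,.056),fader=(452,213,.05),keys=(319,224,.053),jar=(359,186,.048),pot=(223,186,.022),spool=(290,187,.02)).items():
    print(n,np.round(ray(c,(u,v),z)*1000))
E
python3 m.py
```

```text
big 159 10
big floor [ 632.8 -232.6] [69.4 68.3] 0.1
big outer [ 631.3 -231.8] [86.9 87.5] 65.4
small 164 3
small floor [ 448.  -170.4] [47.4 50.4] 89.7
small outer [ 447.2 -169.4] [66.  66.8] 0.8
long 160 34
long floor [644.9   2.5] [94.8 39. ] 56.8
long outer [643.8   2.4] [107.9  51.9] 56.7
sq 168 22
sq floor [439.9 188.1] [57.7 57.3] 4.3
sq outer [439.9 187.1] [70.3 71.4] 4.4
tb [[627. 203.  42.]]
knob [[473. 355.  56.]]
fader [[ 471. -373.   50.]]
keys [[439.  14.  53.]]
jar [[ 550. -102.   48.]]
pot [[552. 300.  22.]]
spool [[549. 101.  20.]]
```

View pics/wrist0.png

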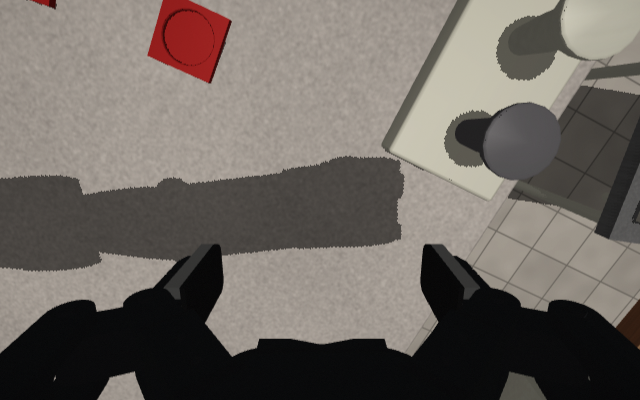

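```bash
cat >> h.py <<'E'
def toolR(o): q=o["ee_rot"]; return Ro.from_quat([q[1],q[2],q[3],q[0]])
def rowvec(o,target,yaw_deg):
    """shift in current tool axes, and turn about tool z (deg, choose nearest half turn)"""
    R=toolR(o); x=R.apply([1,0,0]); psi=np.degrees(np.arctan2(x[1],x[0]))
    d=R.inv().apply(np.array(target)-o["position"])
    return d,psi,-(yaw_deg-psi)
E
python3 - <<'E'
from h import *; from bench import *
o=get_obs();c=get_calibration("wrist");R=toolR(o)
cp=-np.array(c["R"]).T@c["t"]
print("cam in tool",R.inv().apply(cp-o["position"])); print((R.inv().as_matrix()@np.array(c["R"]).T))
print(proj(c,o["position"]),proj(c,o["position"]-[0,0,.1]))
print(rowvec(o,[.627-.02,.203,.25],108))
E
```

```text
cam in tool [ 0.06572105 -0.00057483 -0.12272955]
[[ 7.07134226e-04 -9.65729181e-01 -2.59550859e-01]
 [ 9.99999661e-01  7.92591955e-04 -2.24600271e-04]
 [ 4.22620958e-04 -2.59550612e-01  9.65729414e-01]]
[[322.8942095  271.43509141]] [[322.53835862 202.16961686]]
(array([ 6.34739998e-01, -5.42289002e-01,  2.90789499e-04]), np.float64(25.883382065882316), np.float64(-82.11661793411768))
```

```bash
python3 -m pendant '[[0.045,-0.039,0,0,0,0,1],[0.045,-0.039,0,0,0,0,1],[0.045,-0.039,0,0,0,0,1],[0.045,-0.039,0,0,0,0,1],[0.045,-0.039,0,0,0,0,1],[0.045,-0.039,0,0,0,0,1],[0.045,-0.039,0,0,0,0,1],[0.045,-0.039,0,0,0,0,1],[0.045,-0.039,0,0,0,0,1],[0.045,-0.039,0,0,0,0,1]]'
python3 -m pendant '[[0.045,-0.039,0.02,0,0,0,1],[0.045,-0.039,0.02,0,0,0,1],[0.045,-0.038,0.02,0,0,0,1],[0.045,-0.036,0.02,0,0,0,1],[0.005,0,0.01,0,0,0,1],[0,0,0,0,0,0,1]]'
cat > look.py <<'E'
import sys; from h import *; from bench import *
o=get_obs(); c=get_calibration("wrist"); im=grab_frame("wrist")
n=sys.argv[1]; cv2.imwrite(f"pics/{n}.png",cv2.cvtColor(im,cv2.COLOR_RGB2BGR))
import pickle; pickle.dump((dict(o),c),open(f"pics/{n}.pkl","wb"))
print(o["time_s"],o["position"],o["force"],o["grip_width"],rowvec(o,o["position"],0)[1])
E
python3 look.py w1
```

```text
time_s: 1.4
position: [0.5079, -0.0133, 0.2503]
ee_rot: [0.0, 0.975, 0.224, 0.0]
force: [1.8, -1.0, 0.0]
grip_width: 0.0855
time_s: 2.15
position: [0.6068, 0.2014, 0.1591]
ee_rot: [0.0, 0.975, 0.224, -0.001]
force: [-0.1, -0.3, 0.6]
grip_width: 0.0854
2.15 [0.60675513 0.20138351 0.15907664] [-0.05074715 -0.34411936  0.59942028] 0.08544167549181762 25.895376023436622
```

View pics/w1.png

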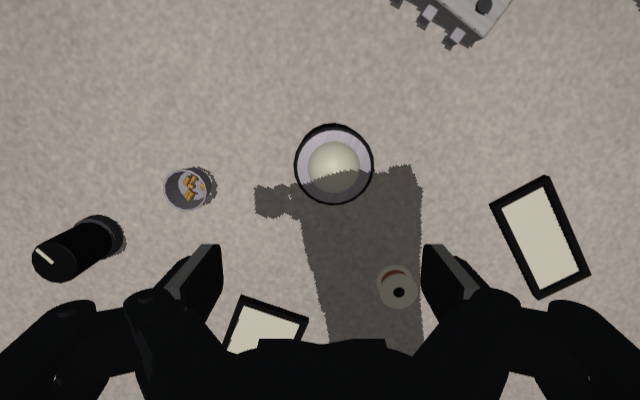

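The trackball's rim is centred near (334,163). The pot is at (188,188), and the knob's top is near (52,254).

```bash
cat > fit.py <<'E'
import sys,pickle; from h import *
from scipy.optimize import least_squares
def load(n): o,c=pickle.load(open(f"pics/{n}.pkl","rb")); return o,c,cv2.imread(f"pics/{n}.png")
E
python3 - <<'E'
from fit import *
o,c,im=load("w1")
L=ray(c,[295,163],.042)[0];Rr=ray(c,[373,163],.042)[0];T=ray(c,[334,123.5],.042)[0];B=ray(c,[334,205],.042)[0]
print(np.linalg.norm(L-Rr),np.linalg.norm(T-B),(L+Rr)/2,(T+B)/2)
tgt=[.627,.203,.03]
for t in((L+Rr)/2,(T+B)/2): print(rowvec(o,[t[0],t[1],.03],0)[0])
print(ray(c,[52,254],.056))
E
```

```text
0.056940115902044515 0.06030843830468078 [0.63251206 0.20443885 0.042     ] [0.63080688 0.20358776 0.042     ]
[0.02486566 0.00846344 0.12901009]
[0.02296    0.00848437 0.12901542]
[[0.4820004  0.36354989 0.056     ]]
```

```bash
python3 -m pendant '[[0.024,0.0085,0.03,0,0,0,1],[0,0,0.05,0,0,0,1],[0,0,0.035,0,0,0,1],[0,0,0.014,0,0,0,1],[0,0,0,0,0,0,0],[0,0,0,0,0,0,-0.5],[0,0,0,0,0,0,-0.5],[0,0,0,0,0,0,-0.5],[0,0,0,0,0,0,-0.5]]' 35
```

```text
time_s: 3.32
position: [0.6337, 0.205, 0.0335]
ee_rot: [-0.0, 0.975, 0.224, 0.001]
force: [-1.0, -1.0, 8.1]
grip_width: 0.0592
```

```bash
python3 -m pendant '[[0,0,0,0,0,0,-0.5],[0,0,-0.02,0,0,0,-0.5],[0,0,-0.05,0,0,0,-0.5],[0,0,-0.03,0,0,0,-0.5],[0,0,0,0,0,0,-0.5]]'; python3 look.py w2
```

```text
time_s: 3.95
position: [0.6344, 0.2058, 0.1358]
ee_rot: [-0.001, 0.975, 0.224, 0.003]
force: [-0.4, -0.1, -1.7]
grip_width: 0.0588
3.95 [0.6343919  0.20577622 0.13583772] [-0.39745014 -0.12629377 -1.68075471] 0.058763592126329534 25.88201758433395
```

View pics/w2.png

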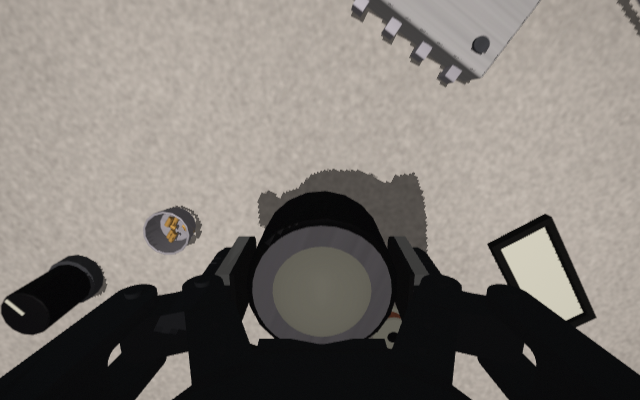

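```bash
python3 - <<'E'
from fit import *
o,c,im=load("w2")
for z in(.14,.144,.148):
    L=ray(c,[252,292],z)[0];Rr=ray(c,[393,292],z)[0];T=ray(c,[322,225],z)[0]
    m=(L+Rr)/2
    f=lambda p:toolR(o).inv().apply(p-o["position"])
    print(z,np.linalg.norm(L-Rr),f(m),f(T),"c from top",f(T)[0]-.03)
print(rowvec(o,[.632,-.2322,.14],0)[0])
E
```

```text
0.14 0.056659447502888746 [-0.0068829  -0.00018876 -0.00420641] [ 0.02164405 -0.00042279 -0.00402428] c from top -0.008355952819785208
0.144 0.054754290331648546 [-0.00444225 -0.00020268 -0.00819091] [ 0.02312549 -0.00042883 -0.0080149 ] c from top -0.006874512564915614
0.148 0.05284913316040832 [-0.0020016  -0.00021659 -0.01217541] [ 0.02460693 -0.00043488 -0.01200552] c from top -0.005393072310046133
[-0.19330658  0.39300297 -0.00523901]
```

```bash
python3 -m pendant '[[-0.0236,0.049,0,0,0,0,-0.5],[-0.0236,0.049,0,0,0,0,-0.5],[-0.0236,0.049,0,0,0,0,-0.5],[-0.0236,0.049,0,0,0,0,-0.5],[-0.0236,0.049,0,0,0,0,-0.5],[-0.0236,0.049,0,0,0,0,-0.5],[-0.0236,0.049,0,0,0,0,-0.5],[-0.0236,0.049,0,0,0,0,-0.5],[0,0,0,0,0,0,-0.5],[0,0,0,0,0,0,-0.5]]'; python3 look.py w3; python3 - <<'E'
from h import *; from bench import *
cv2.imwrite("pics/s3.png",cv2.cvtColor(grab_frame("scene"),cv2.COLOR_RGB2BGR)[130:280,130:350].repeat(3,0).repeat(3,1))
E
```

```text
time_s: 5.25
position: [0.6331, -0.2298, 0.1304]
ee_rot: [-0.001, 0.975, 0.224, -0.001]
force: [0.4, -0.1, -2.3]
grip_width: 0.0588
5.25 [ 0.63309503 -0.22982209  0.13035505] [ 0.44970981 -0.06003552 -2.31340053] 0.05879617843284159 25.855596883319997
```

View pics/w3.png

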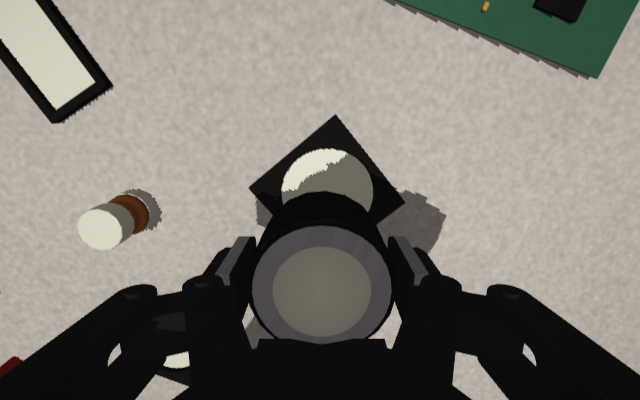

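View pics/s3.png

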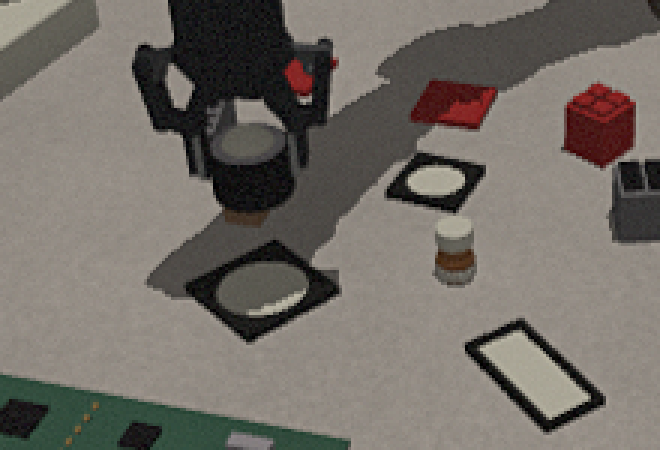

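```bash
python3 - <<'E'
from fit import *
o,c,im=load("w3")
P=ray(c,[[335,115],[249,187],[405,200]],.008); print(P,(P[1]+P[2])/2,np.linalg.norm(P[0]-P[1]),np.linalg.norm(P[0]-P[2]))
f=lambda p:toolR(o).inv().apply(p-o["position"])
for z in(.09,.097,.101): print(z,f(ray(c,[322,193],z)[0])-[.03,0,0])
print(f((P[1]+P[2])/2),f(np.array([.632,-.232,.008])))
E
```

```text
[[ 0.68967375 -0.21218904  0.008     ]
 [ 0.61335909 -0.17711885  0.008     ]
 [ 0.65629292 -0.28892584  0.008     ]] [ 0.63482601 -0.23302235  0.008     ] 0.08398717820222745 0.08368283215692808
0.09 [-0.00752626 -0.00033915  0.04032927]
0.097 [-0.00566929 -0.00034898  0.03332708]
0.101 [-0.00460817 -0.0003546   0.02932583]
[0.00030666 0.00387996 0.12234724] [-0.0017906   0.00172753  0.12235403]
```

```bash
python3 -m pendant '[[0.0045,0.0028,0.03,0,0,0,-0.5],[0,0,0.04,0,0,0,-0.5],[0,0,0.014,0,0,0,-0.5],[0,0,0,0,0,0,-0.5]]'
```

```text
time_s: 5.85
position: [0.6388, -0.2298, 0.0469]
ee_rot: [-0.001, 0.974, 0.225, -0.001]
force: [0.3, -0.3, -0.2]
grip_width: 0.0587
```

```bash
python3 -m pendant '[[0,0,0.004,0,0,0,-0.5],[0,0,0.003,0,0,0,-0.5],[0,0,0,0,0,0,-0.5]]';python3 -m pendant '[[0,0,0.002,0,0,0,-0.5],[0,0,0.001,0,0,0,-0.5],[0,0,0,0,0,0,-0.5]]'
```

```text
time_s: 6.22
position: [0.6393, -0.231, 0.041]
ee_rot: [0.0, 0.975, 0.224, 0.0]
force: [-0.2, 0.6, -2.3]
grip_width: 0.0585
time_s: 6.6
position: [0.6391, -0.2309, 0.0374]
ee_rot: [-0.0, 0.975, 0.224, -0.0]
force: [-0.1, -0.2, -2.6]
grip_width: 0.0586
```

```bash
python3 -m pendant '[[0,0,0.001,0,0,0,-0.5],[0,0,0,0,0,0,-0.5]]';python3 -m pendant '[[0,0,0.001,0,0,0,-0.5],[0,0,0,0,0,0,-0.5]]'
```

```text
time_s: 6.85
position: [0.6392, -0.2309, 0.0365]
ee_rot: [0.0, 0.975, 0.224, 0.0]
force: [0.5, 0.3, -1.0]
grip_width: 0.059
time_s: 7.1
position: [0.6392, -0.2309, 0.0364]
ee_rot: [0.0, 0.975, 0.224, 0.0]
force: [-4.2, 1.5, 7.6]
grip_width: 0.0591
```

```bash
python3 -m pendant '[[0,0,0,0,0,0,0.45],[0,0,0,0,0,0,0.55],[0,0,0,0,0,0,0.9],[0,0,-0.03,0,0,0,1],[0,0,-0.05,0,0,0,1],[-0.03,0,-0.04,0,0,0,1],[-0.03,0,0,0,0,0,1]]'; python3 look.py w4
```

```text
time_s: 7.98
position: [0.5869, -0.2577, 0.1593]
ee_rot: [0.002, 0.975, 0.224, 0.003]
force: [-0.7, -0.6, -0.5]
grip_width: 0.0857
7.975 [ 0.58689548 -0.25766125  0.15928227] [-0.69865966 -0.61919384 -0.52956537] 0.08570428137739727 25.917435484635664
```

View pics/w4.png

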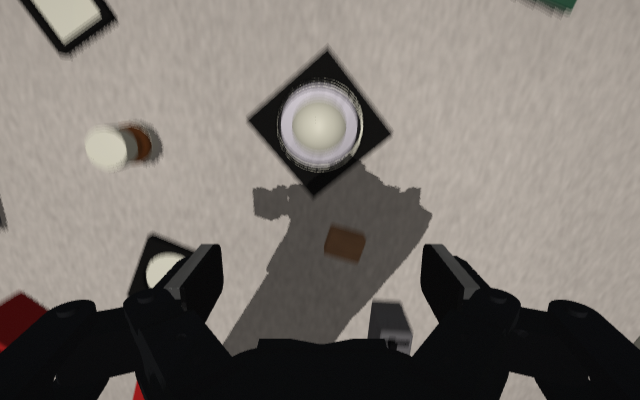

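The trackball sits concentric inside the rim at (322,123). Next is the knob.

```bash
python3 -m pendant '[[0.0146,-0.0545,0,0,0,0,1],[0.0146,-0.0545,0,0,0,0,1],[0.0146,-0.0545,0,0,0,0,1],[0.0146,-0.0545,0,0,0,0,1],[0.0146,-0.0545,0,0,0,0,1],[0.0146,-0.0545,0,0,0,0,1],[0.0146,-0.0545,0,0,0,0,1],[0.0146,-0.0545,0,0,0,0,1],[0.0146,-0.0545,0,0,0,0,1],[0.0146,-0.0545,0,0,0,0,1]]'
python3 -m pendant '[[0.0146,-0.0545,0,0,0,0,1],[0,0,0,0,0,0,1],[0,0,0,0,0,0,1]]'; python3 look.py w5
```

```text
time_s: 9.28
position: [0.4782, 0.2987, 0.1554]
ee_rot: [0.0, 0.975, 0.224, 0.0]
force: [0.6, -1.0, -0.8]
grip_width: 0.0854
time_s: 9.65
position: [0.4679, 0.3521, 0.1551]
ee_rot: [0.0, 0.975, 0.224, -0.0]
force: [0.6, 0.3, -0.8]
grip_width: 0.0855
9.65 [0.46787994 0.35207893 0.15505374] [ 0.58002647  0.30237245 -0.7960615 ] 0.08554949602277025 25.911879610280124
```

View pics/w5.png

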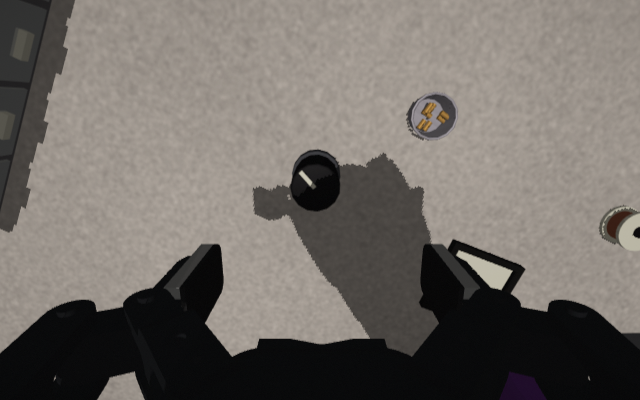

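The knob top is centred at about (315.5,186), spanning columns 291 to 340 and ending at row 211.

```bash
python3 - <<'E'
from fit import *
o,c,im=load("w5")
f=lambda p:toolR(o).inv().apply(p-o["position"])
L,Rr,B,T=ray(c,[[291.5,187],[340,187],[315.5,211],[315.5,163]],.056); print(np.linalg.norm(L-Rr),f((L+Rr)/2),f(B)+[.0175,0,0], (L+Rr)/2)
F=ray(c,[315.5,150],.012)[0]; print(f(F)-[.02,0,0])
g=cv2.cvtColor(im,cv2.COLOR_BGR2GRAY)[140:220,270:360]
cv2.imwrite("pics/k.png",cv2.resize(cv2.convertScaleAbs(im[140:220,270:360],alpha=2.5),None,fx=7,fy=7,interpolation=cv2.INTER_CUBIC))
E
```

```text
0.0333870840367976 [ 0.01116699 -0.00458619  0.09904191] [ 0.01131706 -0.00482748  0.09905521] [0.47588129 0.36098787 0.056     ]
[ 0.0108636  -0.00546579  0.14302601]
```

View pics/k.png

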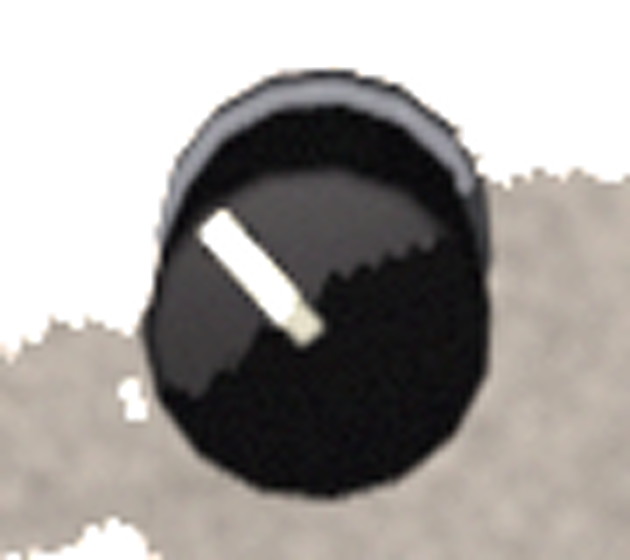

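```bash
python3 -m pendant '[[0.0095,-0.005,0.03,0,0,0,1],[0,0,0.05,0,0,0,1],[0,0,0.03,0,0,0,1],[0,0,0.01,0,0,0,1],[0,0,0,0,0,0,0],[0,0,0,0,0,0,-0.6],[0,0,0,0,0,0,-0.8],[0,0,0,0,0,0,-0.8],[0,0,0,0,0,0,-0.8],[0,0,0,0,0,0,-0.8]]' 30
```

```text
time_s: 10.95
position: [0.4751, 0.3616, 0.0369]
ee_rot: [-0.0, 0.975, 0.224, 0.001]
force: [-1.4, -0.7, 6.9]
grip_width: 0.0344
```

```bash
python3 -m pendant '[[0,0,-0.02,0,0,0,-0.8],[0,0,-0.05,0,0,0,-0.8],[0,0,-0.025,0,0,0,-0.8],[0,0,0,0,0,0,-0.8]]'; python3 look.py w6
```

```text
time_s: 11.45
position: [0.4754, 0.3621, 0.133]
ee_rot: [-0.001, 0.975, 0.224, 0.002]
force: [-0.5, 0.2, -1.6]
grip_width: 0.0344
11.45 [0.47537894 0.36211278 0.1330432 ] [-0.47592228  0.21044777 -1.58709569] 0.03435867341513299 25.87846914339752
```

View pics/w6.png

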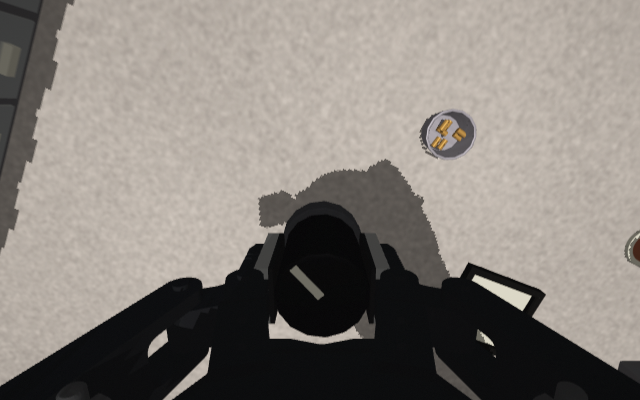

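```bash
python3 - <<'E'
from fit import *
o,c,im=load("w6")
f=lambda p:toolR(o).inv().apply(p-o["position"])
print(rowvec(o,[.4475,-.170,.125],0)[0], o["position"])
E
```

```text
[-0.25736562  0.46659195  0.00638916] [0.47537894 0.36211278 0.1330432 ]
```

```bash
python3 - <<'E'
from fit import *
o,c,im=load("w6")
f=lambda p:toolR(o).inv().apply(p-o["position"])
print(f(ray(c,[321,201],.106)[0])-[.02,0,0],f(ray(c,[321,336],.152)[0])+[.0175,0,0])
E
python3 -m pendant '[[-0.0257,0.0467,0,0,0,0,-0.8],[-0.0257,0.0467,0,0,0,0,-0.8],[-0.0257,0.0467,0,0,0,0,-0.8],[-0.0257,0.0467,0,0,0,0,-0.8],[-0.0257,0.0467,0,0,0,0,-0.8],[-0.0257,0.0467,0,0,0,0,-0.8],[-0.0257,0.0467,0,0,0,0,-0.8],[-0.0257,0.0467,0,0,0,0,-0.8],[-0.0257,0.0467,0,0,0,0,-0.8],[-0.0257,0.0467,0,0,0,0,-0.8]]'
python3 -m pendant '[[0,0,0,0,0,0,-0.8],[0,0,0,0,0,0,-0.8]]'; python3 look.py w7
```

```text
[ 0.00207796 -0.00083562  0.02714634] [ 0.00160153 -0.00073854 -0.01902973]
time_s: 12.75
position: [0.4459, -0.1728, 0.1295]
ee_rot: [-0.0, 0.975, 0.224, -0.001]
force: [1.3, 0.4, -1.2]
grip_width: 0.0342
time_s: 13.0
position: [0.4463, -0.1707, 0.1296]
ee_rot: [-0.001, 0.975, 0.224, -0.001]
force: [-1.1, -1.3, -1.0]
grip_width: 0.0342
13.0 [ 0.44629474 -0.17074531  0.12962861] [-1.07453552 -1.29797189 -1.01725541] 0.03415816746800818 25.859254054388227
```

View pics/w7.png

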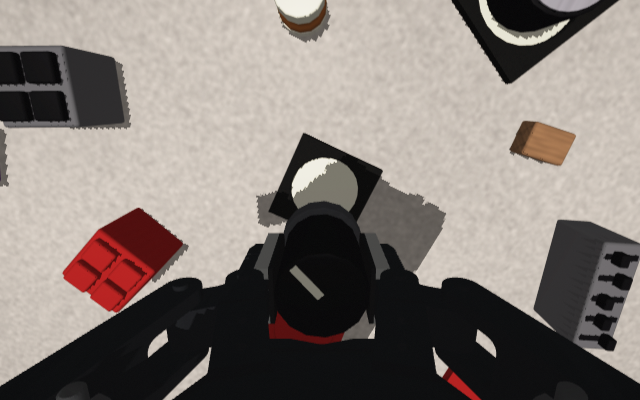

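```bash
python3 - <<'E'
from fit import *
o,c,im=load("w7")
f=lambda p:toolR(o).inv().apply(p-o["position"])
P=ray(c,[[303,134],[382,170],[269,211]],.008); m=(P[1]+P[2])/2
print(m,np.linalg.norm(P[0]-P[1]),np.linalg.norm(P[0]-P[2]),f(m),f(np.array([.4475,-.17,.008])))
E
```

```text
[ 0.44918435 -0.17101091  0.008     ] 0.0644378540451546 0.0648016973392801 [0.00260556 0.00168447 0.12162365] [1.53079015e-03 4.01411183e-05 1.21627227e-01]
```

```bash
python3 -m pendant '[[0,0.0018,0.03,0,0,0,-0.8],[0,0,0.035,0,0,0,-0.8],[0,0,0.014,0,0,0,-0.8],[0,0,0.003,0,0,0,-0.8],[0,0,0,0,0,0,-0.8]]'; python3 -m pendant '[[0,0,0.003,0,0,0,-0.8],[0,0,0,0,0,0,-0.8]]'
```

```text
time_s: 13.68
position: [0.4483, -0.1726, 0.0491]
ee_rot: [0.0, 0.975, 0.224, 0.0]
force: [-0.9, -0.2, -0.8]
grip_width: 0.034
time_s: 13.92
position: [0.448, -0.1731, 0.0459]
ee_rot: [0.0, 0.975, 0.224, 0.0]
force: [0.9, 0.5, -1.1]
grip_width: 0.0343
```

```bash
python3 -m pendant '[[0,0,0.003,0,0,0,-0.8],[0,0,0.001,0,0,0,-0.8],[0,0,0,0,0,0,-0.8]]'; python3 -m pendant '[[0,0,0.001,0,0,0,-0.8],[0,0,0,0,0,0,-0.8]]';python3 -m pendant '[[0,0,0.001,0,0,0,-0.8],[0,0,0,0,0,0,-0.8]]'
```

```text
time_s: 14.3
position: [0.4476, -0.1729, 0.0414]
ee_rot: [-0.0, 0.975, 0.224, -0.0]
force: [0.6, -0.1, -0.7]
grip_width: 0.0342
time_s: 14.55
position: [0.4477, -0.1729, 0.0405]
ee_rot: [-0.0, 0.975, 0.224, -0.0]
force: [-0.3, 0.5, -0.7]
grip_width: 0.0342
time_s: 14.8
position: [0.4478, -0.173, 0.0399]
ee_rot: [0.0, 0.975, 0.224, 0.0]
force: [-1.2, 0.7, 7.1]
grip_width: 0.0344
```

```bash
python3 -m pendant '[[0,0,0,0,0,0,-0.1],[0,0,0,0,0,0,0.1],[0,0,0,0,0,0,0.6],[0,0,-0.03,0,0,0,0.6],[0,0,-0.05,0,0,0,1],[-0.0194,0.0468,-0.04,0,0,0,1],[-0.0194,0.0468,0,0,0,0,1],[-0.0194,0.0468,0,0,0,0,1],[-0.0194,0.0468,0,0,0,0,1],[0,0,0,0,0,0,1]]'; python3 -m pendant '[[0,0,0,0,0,0,1]]'; python3 look.py w8
```

```text
time_s: 16.05
position: [0.4582, -0.3784, 0.1577]
ee_rot: [0.001, 0.975, 0.221, -0.0]
force: [-0.2, -0.3, -0.6]
grip_width: 0.0853
time_s: 16.18
position: [0.4594, -0.3729, 0.1578]
ee_rot: [-0.001, 0.975, 0.224, -0.0]
force: [0.7, 0.2, 0.5]
grip_width: 0.0852
16.175 [ 0.45942678 -0.37290827  0.15783207] [0.7270525  0.17145544 0.45442392] 0.08518413566799299 25.878041588350804
```

View pics/w8.png

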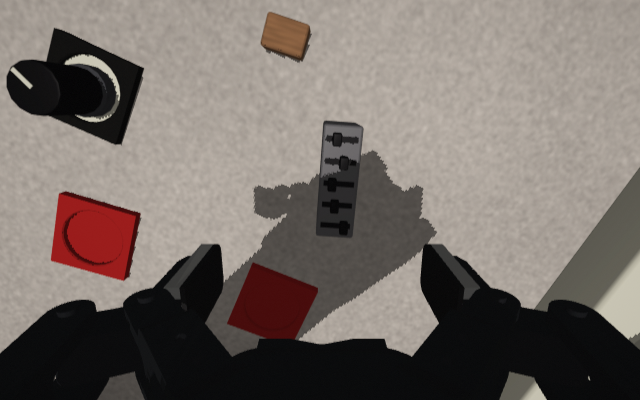

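The knob stands upright inside the white recess. The slider bank spans about (317..362, 122..237). I'm cropping in for its top corners.

```bash
python3 - <<'E'
from fit import *
o,c,im=load("w8")
cv2.imwrite("pics/f.png",cv2.resize(cv2.convertScaleAbs(im[115:245,300:380],alpha=1.6),None,fx=4.5,fy=4.5,interpolation=cv2.INTER_CUBIC))
E
```

```text
(no output)
```

View pics/f.png

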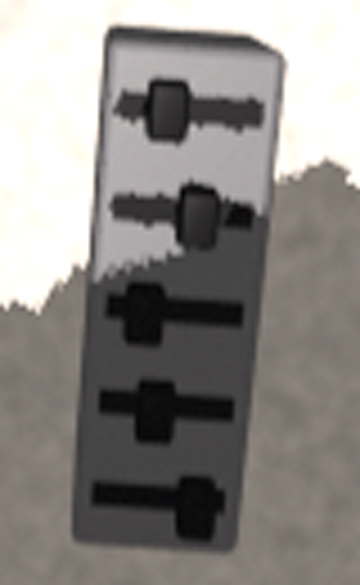

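```bash
python3 - <<'E'
from fit import *
o,c,im=load("w8")
p=np.array([[106,42],[277,57],[236,550],[74,540]])/4.5+[300,115]-.4
P=ray(c,p,.048)
f=lambda p:toolR(o).inv().apply(p-o["position"])
m=P.mean(0); print(m,f(m),[np.linalg.norm(P[i]-P[i-1]) for i in range(4)])
for a,b in((3,0),(2,1)): d=P[b]-P[a]; print(np.degrees(np.arctan2(d[1],d[0])))
for a,b in((0,1),(3,2)): d=P[b]-P[a]; print(np.degrees(np.arctan2(d[1],d[0]))+90)
E
```

```text
[ 0.47455205 -0.37787284  0.048     ] [0.01143512 0.01119153 0.10982027] [np.float64(0.08156374484524705), np.float64(0.02626627744056097), np.float64(0.08103707452714287), np.float64(0.027121089014064143)]
22.24342500491518
22.852078546621637
21.013739450007904
22.174887311315075
```

```bash
python3 -m pendant '[[0.0105,0.0112,0.03,0,0,3.5,1],[0,0,0.05,0,0,0,1],[0,0,0.036,0,0,0,1],[0,0,0.009,0,0,0,1],[0,0,0,0,0,0,0],[0,0,0,0,0,0,-0.6],[0,0,0,0,0,0,-0.8],[0,0,0,0,0,0,-0.8],[0,0,0,0,0,0,-0.8],[0,0,0,0,0,0,-0.8]]' 30
python3 -m pendant '[[0,0,0,0,0,0,-0.8],[0,0,-0.02,0,0,0,-0.8],[0,0,-0.05,0,0,0,-0.8],[0,0,-0.03,0,0,0,-0.8],[0,0,0,0,0,0,-0.8]]'; python3 look.py w9
```

```text
time_s: 17.48
position: [0.4746, -0.3796, 0.0346]
ee_rot: [0.001, 0.981, 0.194, 0.001]
force: [-0.5, 1.3, 7.9]
grip_width: 0.0274
time_s: 18.1
position: [0.4752, -0.3801, 0.1362]
ee_rot: [0.002, 0.981, 0.194, 0.002]
force: [-1.1, 0.1, -1.7]
grip_width: 0.0276
18.1 [ 0.47522742 -0.38005375  0.13616386] [-1.12177943  0.1278735  -1.74251028] 0.02756677304941654 22.361277872496906
```

View pics/w9.png

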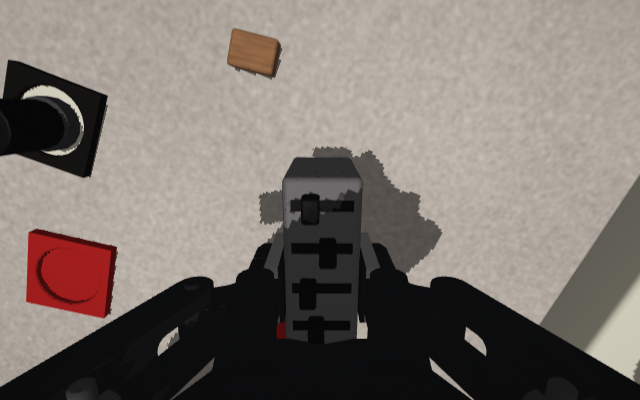

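```bash
python3 - <<'E'
from fit import *
o,c,im=load("w9")
f=lambda p:toolR(o).inv().apply(p-o["position"])
print(f(ray(c,[322,180],.1496)[0])-[.042,0,0],rowvec(o,[.6444,.0024,.13],56.7))
E
python3 -m pendant '[[0.0377,-0.0361,0,0,0,0,-0.8],[0.0377,-0.0361,0,0,0,0,-0.8],[0.0377,-0.0361,0,0,0,0,-0.8],[0.0377,-0.0361,0,0,0,0,-0.8],[0.0377,-0.0361,0,0,0,0,-0.8],[0.0377,-0.0361,0,0,0,0,-0.8],[0.0377,-0.0361,0,0,0,0,-0.8],[0.0377,-0.0361,0,0,0,0,-0.8],[0,0,0,0,0,-8.5,-0.8],[0,0,0,0,0,-8.5,-0.8]]'
python3 -m pendant '[[0,0,0,0,0,-8.5,-0.8],[0,0,0,0,0,-8.8,-0.8],[0,0,0,0,0,0,-0.8],[0,0,0,0,0,0,-0.8]]'; python3 look.py w10
```

```text
[-0.00077306 -0.00045595 -0.01332458] (array([ 0.30193599, -0.28936209,  0.00569741]), np.float64(22.361277872496906), np.float64(-34.3387221275031))
time_s: 19.4
position: [0.6418, 0.0039, 0.1312]
ee_rot: [-0.0, 0.94, 0.34, -0.001]
force: [0.1, -0.4, -1.8]
grip_width: 0.0276
time_s: 19.9
position: [0.6423, 0.0027, 0.1323]
ee_rot: [-0.0, 0.881, 0.473, -0.001]
force: [-0.0, -0.3, -1.8]
grip_width: 0.0275
19.9 [0.64229244 0.0026654  0.13229621] [-0.02979757 -0.27553395 -1.83064121] 0.02754128702815745 56.481725595686285
```

View pics/w10.png

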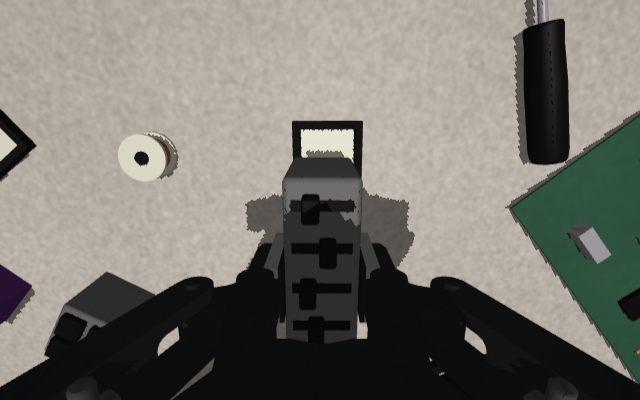

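```bash
python3 - <<'E'
from fit import *
o,c,im=load("w10")
f=lambda p:toolR(o).inv().apply(p-o["position"])
P=ray(c,[[292,121],[363,121]],.008); print(np.linalg.norm(P[0]-P[1]),f(P[0]),f(P[1]),f(P.mean(0))-[.054,0,0])
print(f(np.array([.6444,.0024,.008])))
E
```

```text
0.0516821208262866 [ 0.05477584 -0.02197822  0.12428097] [0.05481818 0.02970384 0.12421528] [0.00079701 0.00386281 0.12424812]
[0.00104078 0.00206154 0.1242929 ]
```

```bash
python3 -m pendant '[[0.0017,0.0032,0.03,0,0,0,-0.8],[0,0,0.037,0,0,0,-0.8],[0,0,0.014,0,0,0,-0.8],[0,0,0.003,0,0,0,-0.8],[0,0,0,0,0,0,-0.8]]'; python3 -m pendant '[[0,0,0.003,0,0,0,-0.8],[0,0,0,0,0,0,-0.8]]'
```

```text
time_s: 20.58
position: [0.6471, 0.0027, 0.0503]
ee_rot: [0.0, 0.88, 0.475, 0.001]
force: [-0.2, -0.3, -0.7]
grip_width: 0.0276
time_s: 20.82
position: [0.6467, 0.0024, 0.0468]
ee_rot: [0.0, 0.88, 0.475, 0.0]
force: [-0.2, 0.5, -0.2]
grip_width: 0.0276
```

```bash
python3 -m pendant '[[0,0,0.003,0,0,0,-0.8],[0,0,0.003,0,0,0,-0.8],[0,0,0,0,0,0,-0.8]]'; python3 -m pendant '[[0,0,0.002,0,0,0,-0.8],[0,0,0,0,0,0,-0.8]]';python3 -m pendant '[[0,0,0.001,0,0,0,-0.8],[0,0,0,0,0,0,-0.8]]'
```

```text
time_s: 21.2
position: [0.6461, 0.0024, 0.0398]
ee_rot: [-0.0, 0.88, 0.475, -0.0]
force: [0.8, -0.7, -2.2]
grip_width: 0.0279
time_s: 21.45
position: [0.6463, 0.0025, 0.0381]
ee_rot: [-0.0, 0.88, 0.475, -0.0]
force: [-0.1, -0.5, -1.5]
grip_width: 0.0277
time_s: 21.7
position: [0.6465, 0.0024, 0.0377]
ee_rot: [0.0, 0.88, 0.475, 0.0]
force: [-2.5, -0.8, 4.6]
grip_width: 0.0276
```

```bash
python3 -m pendant '[[0,0,0,0,0,0,-0.25],[0,0,0,0,0,0,-0.05],[0,0,0,0,0,0,0.4],[0,0,-0.03,0,0,0,0.6],[0,0,-0.05,0,0,0,1],[-0.0279,-0.0466,-0.04,0,0,0,1],[-0.0279,-0.0466,0,0,0,0,1],[-0.0279,-0.0466,0,0,0,0,1],[-0.0279,-0.0466,0,0,0,0,1],[0,0,0,0,0,0,1]]'; python3 -m pendant '[[0,0,0,0,0,0,1]]'; python3 look.py w11
```

```text
time_s: 22.95
position: [0.429, 0.011, 0.1541]
ee_rot: [0.0, 0.88, 0.475, -0.002]
force: [1.2, -0.4, 0.4]
grip_width: 0.0856
time_s: 23.08
position: [0.4343, 0.0114, 0.1548]
ee_rot: [0.0, 0.88, 0.475, 0.001]
force: [0.3, 0.5, 0.5]
grip_width: 0.0853
23.075 [0.43426886 0.0113997  0.15480233] [0.28593099 0.50835487 0.51217445] 0.08529797083740681 56.67711797563869
```

View pics/w11.png

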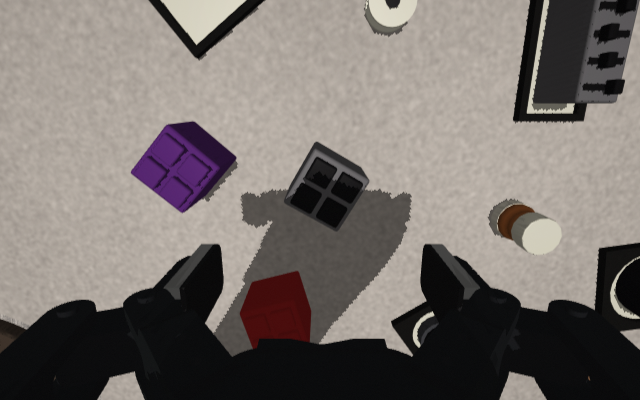

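The chosen block is grey with black keys at (326,187). The purple block (183,167) and red block (277,310) stay put. Here is a close crop of it.

```bash
python3 - <<'E'
from fit import *
o,c,im=load("w11")
cv2.imwrite("pics/kb.png",cv2.resize(cv2.convertScaleAbs(im[135:235,275:380],alpha=1.8),None,fx=5.5,fy=5.5,interpolation=cv2.INTER_CUBIC))
E
```

```text
(no output)
```

View pics/kb.png

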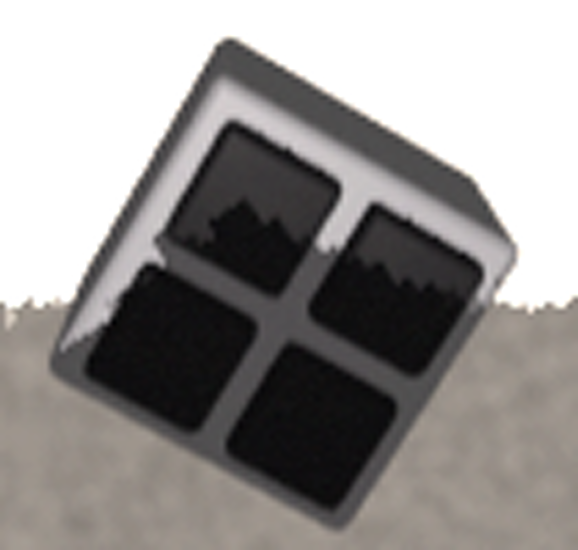

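```bash
python3 - <<'E'
from fit import *
o,c,im=load("w11")
p=np.array([[216,76],[518,252],[340,532],[52,368]])/5.5+[275,135]-.4
P=ray(c,p,.05)
f=lambda p:toolR(o).inv().apply(p-o["position"])
m=P.mean(0); print(m,f(m),[np.linalg.norm(P[i]-P[i-1]) for i in range(4)])
for i in range(4): d=P[i]-P[i-1]; print(np.degrees(np.arctan2(d[1],d[0]))%90)
print("purple,red,",ray(c,[[215,195],[237,160],[298,272]],.02), f(ray(c,[[215,195]],.02)[0]),f(ray(c,[[237,160]],.02)[0]),f(ray(c,[[298,272]],.02)[0]))
E
```

```text
[0.44047992 0.0158865  0.05      ] [0.00706438 0.00256478 0.10481294] [np.float64(0.04355517167737255), np.float64(0.04452837569077625), np.float64(0.044202740811372494), np.float64(0.04401850902137618)]
27.09784980164515
26.42784476578001
26.42089641860929
25.581043254240626
purple,red, [[ 0.36041099  0.05540741  0.02      ]
 [ 0.39230924  0.06837728  0.02      ]
 [ 0.37758262 -0.03774809  0.02      ]] [-0.00392653 -0.08609668  0.13466728] [ 0.02443444 -0.06656803  0.13472334] [-0.07233277 -0.02057266  0.13470426]
```

```bash
python3 -m pendant '[[0.007,0.0025,0.01,0,0,-10,1],[0,0,0,0,0,-10,1],[0,0,0,0,0,-10,1],[0,0,0,0,0,-10,1],[0,0,0,0,0,-10,1],[0,0,0,0,0,-9.7,1],[0,0,0,0,0,0,1],[0,0,0,0,0,0,1]]'; python3 -c "
from h import *;from bench import *
print(rowvec(get_obs(),[.4405,.0159,.033],116.4))"
```

```text
time_s: 24.12
position: [0.4399, 0.016, 0.1442]
ee_rot: [-0.0, 0.529, 0.849, 0.0]
force: [0.2, -0.2, 0.0]
grip_width: 0.0853
(array([-0.00039425,  0.00044286,  0.11123166]), np.float64(116.14510197688266), np.float64(-0.25489802311734877))
```

```bash
python3 -m pendant '[[0,0,0.06,0,0,0,1],[0,0,0.04,0,0,0,1],[0,0,0.013,0,0,0,1],[0,0,0,0,0,0,0.2],[0,0,0,0,0,0,-0.3],[0,0,0,0,0,0,-0.6],[0,0,0,0,0,0,-0.6],[0,0,0,0,0,0,-0.6],[0,0,0,0,0,0,-0.6]]' 30
python3 -m pendant '[[0,0,-0.02,0,0,0,-0.6],[0,0,-0.05,0,0,0,-0.6],[0,0,-0.03,0,0,0,-0.6],[0,0,0,0,0,0,-0.6]]'; python3 look.py w12;  python3 -c "
from h import *;from bench import *
print(rowvec(get_obs(),[.440,.1875,.13],94.4))"
```

```text
time_s: 25.25
position: [0.4404, 0.016, 0.0327]
ee_rot: [0.001, 0.527, 0.85, 0.001]
force: [-0.4, 0.6, 7.8]
grip_width: 0.0455
time_s: 25.75
position: [0.4408, 0.0158, 0.1338]
ee_rot: [0.002, 0.528, 0.85, 0.001]
force: [0.3, -1.0, -0.1]
grip_width: 0.0453
25.75 [0.44084063 0.01581441 0.13377676] [ 0.33579574 -1.02606524 -0.07876333] 0.045287027011746896 116.3169542435121
(array([0.15416662, 0.07628915, 0.00227157]), np.float64(116.31558022113254), np.float64(21.91558022113253))
```

View pics/w12.png

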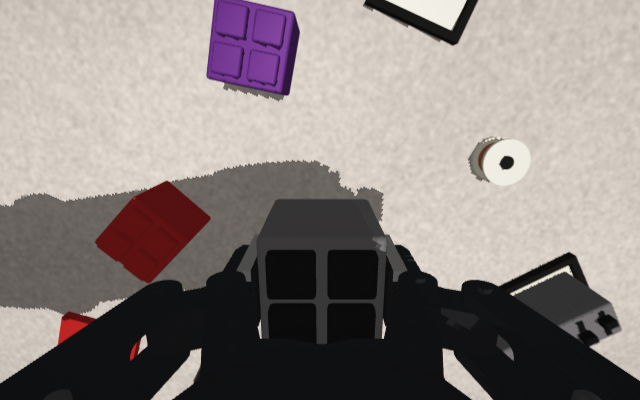

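```bash
python3 - <<'E'
from fit import *
o,c,im=load("w12")
f=lambda p:toolR(o).inv().apply(p-o["position"])
print(f(ray(c,[320,236],.151)[0])-[.023,0,0],f(ray(c,[320,199],.101)[0])-[.023,0,0])
E
python3 -m pendant '[[0.0385,0.0191,0,0,0,0,-0.6],[0.0385,0.0191,0,0,0,0,-0.6],[0.0385,0.0191,0,0,0,0,-0.6],[0.0385,0.0191,0,0,0,0,-0.6],[0,0,0,0,0,7.3,-0.6],[0,0,0,0,0,7.3,-0.6],[0,0,0,0,0,7.3,-0.6],[0,0,0,0,0,0,-0.6],[0,0,0,0,0,0,-0.6]]'; python3 look.py w13
```

```text
[ 0.00023945 -0.00045306 -0.01729137] [-0.00091679 -0.00061146  0.0327119 ]
time_s: 26.92
position: [0.439, 0.1876, 0.1307]
ee_rot: [-0.0, 0.678, 0.735, -0.0]
force: [0.7, 0.7, -1.5]
grip_width: 0.046
26.925 [0.43895839 0.18759632 0.13073804] [ 0.68732487  0.65566544 -1.53406154] 0.0460127811781902 94.64380624102897
```

View pics/w13.png

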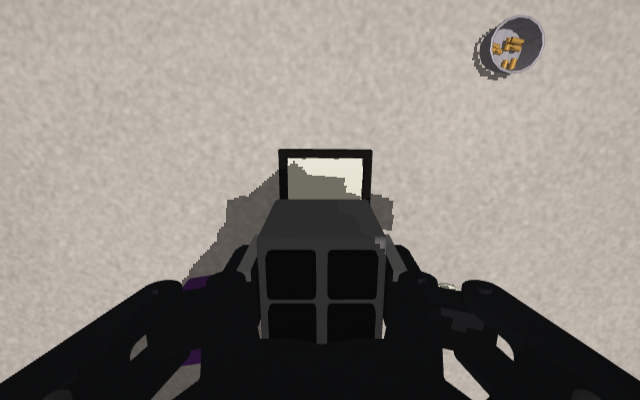

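```bash
python3 - <<'E'
from fit import *
o,c,im=load("w13")
f=lambda p:toolR(o).inv().apply(p-o["position"])
P=ray(c,[[279,150],[372.5,150]],.008); print(np.linalg.norm(P[0]-P[1]),f(P.mean(0))-[.035,0,0],f(np.array([.44,.1875,.008])))
E
```

```text
0.06917629364878056 [-0.00091597  0.00307478  0.12271974] [-0.00012411  0.00113999  0.12273714]
```

```bash
python3 -m pendant '[[0,0.0025,0.03,0,0,0,-0.6],[0,0,0.037,0,0,0,-0.6],[0,0,0.014,0,0,0,-0.6],[0,0,0.005,0,0,0,-0.6],[0,0,0,0,0,0,-0.6]]'; python3 -m pendant '[[0,0,0.003,0,0,0,-0.6],[0,0,0.003,0,0,0,-0.6],[0,0,0,0,0,0,-0.6]]'
```

```text
time_s: 27.6
position: [0.4421, 0.1883, 0.0458]
ee_rot: [0.0, 0.679, 0.734, 0.0]
force: [0.3, 0.2, -0.3]
grip_width: 0.0455
time_s: 27.98
position: [0.4418, 0.1879, 0.0394]
ee_rot: [0.0, 0.679, 0.734, 0.0]
force: [-1.2, -0.0, -2.2]
grip_width: 0.0452
```

```bash
python3 -m pendant '[[0,0,0.002,0,0,0,-0.6],[0,0,0.001,0,0,0,-0.6],[0,0,0,0,0,0,-0.6]]'; python3 -m pendant '[[0,0,0.001,0,0,0,-0.6],[0,0,0,0,0,0,-0.6]]'
```

```text
time_s: 28.35
position: [0.4417, 0.1879, 0.0362]
ee_rot: [-0.0, 0.679, 0.734, -0.0]
force: [-0.2, 1.0, -0.7]
grip_width: 0.046
time_s: 28.6
position: [0.4418, 0.1881, 0.0357]
ee_rot: [0.0, 0.679, 0.734, 0.0]
force: [-2.5, -1.4, 6.3]
grip_width: 0.0455
```

```bash
python3 -m pendant '[[0,0,0,0,0,0,0.15],[0,0,0,0,0,0,0.3],[0,0,0,0,0,0,0.6],[0,0,-0.03,0,0,0,0.6],[0,0,-0.05,0,0,0,1],[0,0,-0.05,0,0,0,1],[-0.05,0,-0.03,0,0,0,1],[-0.03,0,0,0,0,0,1],[0,0,0,0,0,0,1]]'; python3 look.py w14; python3 - <<'E'
from h import *; from bench import *
for n in("top","scene"): cv2.imwrite(f"pics/{n}14.png",cv2.cvtColor(grab_frame(n),cv2.COLOR_RGB2BGR))
i=cv2.imread("pics/top14.png"); j=cv2.imread("pics/scene14.png")
cv2.imwrite("pics/t14c.png",cv2.resize(i[130:280,190:470],None,fx=2.8,fy=2.8,interpolation=cv2.INTER_CUBIC))
cv2.imwrite("pics/s14c.png",cv2.resize(j[140:300,170:510],None,fx=2.3,fy=2.3,interpolation=cv2.INTER_CUBIC))
E
```

```text
time_s: 29.72
position: [0.4483, 0.1055, 0.1954]
ee_rot: [0.001, 0.681, 0.733, -0.0]
force: [-0.5, 0.1, 0.5]
grip_width: 0.0852
29.725 [0.44832338 0.10553699 0.19540482] [-0.54395606  0.12132469  0.45827475] 0.08515179920683882 94.22596597010143
```

View pics/w14.png

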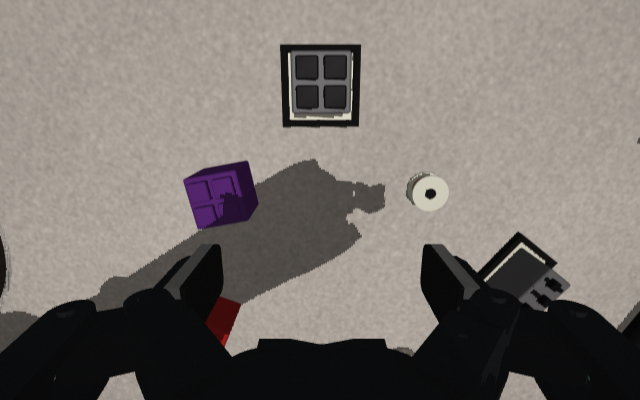

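View pics/t14c.png

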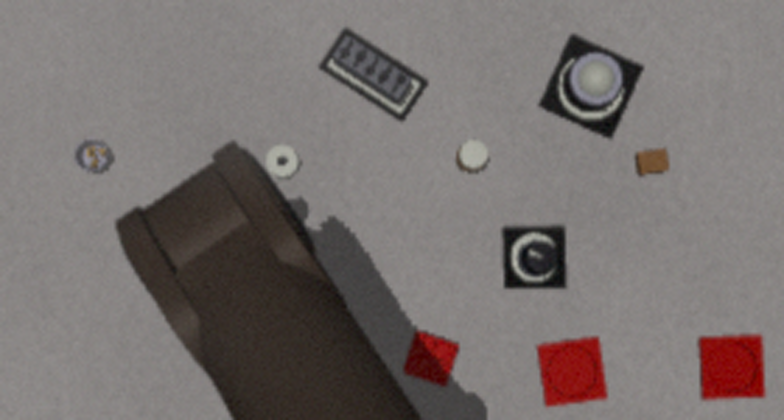

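View pics/s14c.png

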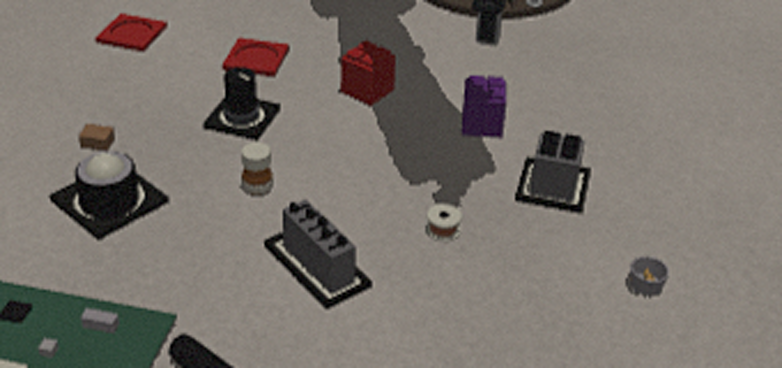

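```bash
python3 - <<'E'
from h import *; from bench import *
c=get_calibration("top")
for n,u,z in(("tb rim",(596,79),.045),("knob top",(542,256),.059),("fader top",(372,68),.051)):
    print(n,ray(c,np.array(u)/2.8+[190,130],z)[0])
o,cw=__import__("pickle").load(open("pics/w14.pkl","rb"))
print("keys",ray(cw,[[292,51],[353,51],[352,115],[292,114]],.053).mean(0), "cradle",ray(cw,[[281,45],[361,45],[358,126],[283,126]],.008).mean(0))
o,cw=__import__("pickle").load(open("pics/w4.pkl","rb"))
print("tb",ray(cw,[[279,123],[362,123]],.045).mean(0),"cradle",ray(cw,[[248,119],[391,132]],.008).mean(0),ray(cw,[[327,49],[314,196]],.008).mean(0))
print(get_obs()["time_s"])
E
```

```text
tb rim [ 0.63248334 -0.23196063  0.045     ]
knob top [ 0.44636839 -0.17202352  0.059     ]
fader top [0.64268547 0.00335729 0.051     ]
keys [0.44280291 0.18712591 0.053     ] cradle [0.44162827 0.18690026 0.008     ]
tb [ 0.63514899 -0.23329131  0.045     ] cradle [ 0.63159024 -0.23453619  0.008     ] [ 0.6309393  -0.23505576  0.008     ]
29.875
```

All four parts measure within about 2 mm of their recess centres in the last views. The earlier blurred view put the trackball about 4 mm off, still inside the 6 mm of play. Handing in.

```bash
python3 -c "
from bench import *
print(hand_in())"
```

```text
the job is handed in; nothing more can be done
None
```

I put the trackball, knob, slider bank and grey key block, in that order, into the large-circle, small-circle, long and square cradles. The job was handed in at about 30 s, with the gripper clear of everything.

- **Seating:** each part was lowered until it touched, with 8 N or less at each touchdown, and then released. In every case the gripper stood about 3 mm higher at contact than at pickup, which is the recess floor and not the rim.
- **Final views:** the top, scene and wrist pictures show all four upright inside their rims. The pot, the jar and the coloured look-alikes still stand, and I touched none of them.
- **Centring:** the last views put each part within about 2 mm of its recess centre. The one disagreement was an earlier, motion-blurred wrist view of the trackball, which read about 4 mm off. That is still inside the 6 mm of play, and the top view had it centred.

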